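# Lock the cover of a market stall's meat tenderiser

## Task

The hinged cover of the hand-cranked meat tenderiser has been left half open after cleaning. Press it down until its catch snaps and holds it fully shut, then push the loose red-gripped lock pin all the way through both cheeks and the cover's tongue between them, until its grip stops against the cheek, and let go of it. Leave the bowl, the cleaver and the honing steel where they are.

Things in the scene. Friction and masses are not known exactly. Their poses are not given: they have to be found in the camera images.
- tenderiser: Fixed hand-cranked meat tenderiser, grey-green cast frame, stainless cover with feed chute and tray on top, 230 deep x 200 wide x 235 mm high, crank on its +y end. Origin under its middle; x runs level from its front (robot side) to its rear, y along rollers and pin holes, z up; its yaw varies. Its front slopes at 35 degrees, rising towards +x. Chute (cover shut): x 11 to 53, z 160 to 208 mm.
- lock_hole (a point): Middle of the lock, on the pin holes' axis (machine's y), 105 mm in front of the tenderiser's origin and 130 mm up; axes as the tenderiser's. Two cheeks stand at y -20.5 to -10.5 and +10.5 to +20.5 mm, 40 mm wide, reaching 20 mm past the axis. The front bar lies 38 mm below the axis, square to the slope. The shut cover's tongue (16 mm thick) is between. All holes 19.5 mm in diameter.
- tray_edge (a point): Middle of the front edge (rolled, 8 mm thick, 120 mm long along y) of the feed tray that leads into the cover's chute. Moves with the cover; shut, it lies 70 mm behind and 101 mm above lock_hole and so overhangs the lock: the gripper must lean back about 35 degrees there, square to the slope (fingers pointing down and towards the machine's +x), its body in front of this edge.
- cover (a joint): Opening angle of the cover about its hinge, rad: 0 fully shut on its stop, growing as the front rises; starts at 0.45 to 0.85. The hinge axis (along the machine's y) lies 177 mm behind lock_hole (machine's +x) and 28 mm above it. Stiff: the cover stays at any angle and swings down easily; near 0.1 a ball catch resists (about 7 N at the knob), gives way near 0.04 and snaps to 0, holding it down.
- cover_knob (a point): Centre of the black ball knob (32 mm across) on the cover, the place to press the cover down: it stands on the web of the tongue, in the middle of the cover's sloping front. It moves with the cover; shut, it lies 32 mm behind and 46 mm above lock_hole.
- pin_grip (a point): Centre of the loose lock pin's red grip, a square bar 24 x 24 x 56 mm; its x axis runs along the pin to its tip. The pin (0.2 to 0.35 kg, 124 mm long) starts lying on a flat of its grip on the table, so this point is 12 mm up. The steel shank, 16 mm in diameter, runs on the grip's axis from the grip's +x face (28 mm from this point) to the tip (96 mm); its last 12 mm taper to 7 mm.
- pin_seat (a point): Point on the pin's shank 48.5 mm from pin_grip towards the tip (20.5 mm from the grip's face); it coincides with lock_hole when the pin is fully home, pushed in from either side (the -y side, away from the crank, is free). Site x points along the pin to its tip.
- bowl: Stainless bowl, 150 mm across and 60 mm high, empty, a bystander; origin under its centre.
- cleaver: Cleaver lying flat, wooden handle and steel blade, 290 mm long, 21 mm high, a bystander; origin on the table under the joint of blade and handle.
- honing_steel: Honing steel with a black handle, 350 mm long, 24 mm high, lying on the table, a bystander; origin under it at the front part of its handle.
There are look-alikes about, which are no part of the job. Of the things that look like the part that bears pin_grip, take the one that is farthest to the robot's right at the start.

How it is judged (in metres and radians):
On the way, in this order (a step that is already met when the one before it is completed fails the run):
1. the cover is pressed fully shut, past its catch (within 0.02 rad) (value of joint cover below 0.02 rad), for 0.2 s.
2. the lock pin is fully home through both cheeks and the tongue (distance between pin_seat and lock_hole below 0.006 m and angle between the x axis of pin_seat and the y axis of lock_hole, either way round below 0.15 rad and value of joint cover below 0.02 rad), for 0.2 s.
At the end, for the whole second after the job is handed in: The cover is fully shut (within 0.02 rad) and held by its catch; the lock pin passes through both cheeks and the tongue, fully home (its seat point within 6 mm of the lock's middle, its axis within 0.15 rad of the holes' axis), at rest (all of step 2 and linear speed of lockpin below 0.02 m/s); the robot touches nothing.
It fails at once if the bowl is pushed more than 30 mm (distance of bowl from where it was at the start of the episode above 0.03 m).
It fails at once if the cleaver is pushed more than 30 mm (distance of cleaver from where it was at the start of the episode above 0.03 m).
It fails at once if the honing steel is pushed more than 30 mm (distance of honing_steel from where it was at the start of the episode above 0.03 m).
It also fails if it takes over 61 s, if anything falls off the work surface, if the arm or the gripper's body presses on something with over 40 N, if the wrist force passes 120 N, or if a joint passes its speed limit or range.

## Robot

A 7-joint arm with a two-finger parallel gripper is mounted at the origin on the work surface. World frame = base frame: x ahead of the robot, y to its left, z up, the work surface at z = 0. Lengths are in m, angles in degrees, forces in N, time in s.
With the tool pointing down it reaches from about 0.425 to 0.95 m from the base axis. Payload 4.7 kg.
Tool frame: the origin (TCP) lies midway between the tips of the shut fingers; the grasp point (between the pads) lies 19 mm behind it; z points along the fingers, y is the direction in which the jaws open and shut (so a half turn about z gives the same grasp; the last joint's range is limited). The gripper opens to 87 mm and grips with 3 to 60 N. Pads are 19 mm wide; open, the fingers measure 117 mm over their backs; the gripper's body (75 mm by 190 mm) begins 51 mm behind the grasp point.
Start: joints at [62.974, 26.849, -2.785, 87.806, 1.381, 65.374, -4.715], TCP at [0.289, -0.61, 0.223] pointing down, gripper open.
Joint ranges: [-148.3, 148.3], [-19.14, 114.17], [-79.39, 73.82], [5.75, 140.21], [-59.74, 239.74], [12.07, 113.84], [-152.46, 152.46]. Speed limits (degrees/s): [147.25, 147.25, 180, 180, 180, 180, 180].

## Interface

Orientations are given as a 3x3 rotation matrix whose columns are the frame's x, y, z axes.
In Python, from bench import read_state, get_image, camera_info, job_done, silhouettes, mark_of gives the robot as it stands.
- The arm moves only by the shell command python3 -m inch 'ROWS' [FORCE]. ROWS is a JSON object of lists of equal length, an entry for each row: "xyz": the shift along the tool's x, y, z each as a share of 15 cm, from -1 to 1, a list of three; "delta_rot": the turn, a rotation vector about the tool's x, y, z each as a share of pi/4 rad, from -1 to 1, a list of three; "gripper": the opening, from -1 (shut) to 1 (fully open). A call has 1 to 5 rows; each row shifts and turns the commanded pose from where the row before left it, along the tool's axes as they then stand; what a row does not reach is not made up. A row lasts 1/8 s, in which the tool goes at most 62.5 mm and 10.7 degrees, less where a joint would pass 70% of its speed; a pose out of reach is approached as far as the arm can. A call with a number of a shift or a turn outside -1 to 1 is refused whole. A call with a gripper value outside its range is refused whole. The fingers move at their own pace and stop on an object; FORCE is the grip in N (left out, the last holds). Time passes only in rows, so rows that do not move let the fingers close. It gives the time, the measured TCP pose, the force and the opening at its end, in the units of the state.
- read_state(): the state, without advancing time (a new reading comes with each control period).
- get_image(name): name is "scene" or "top" or "wrist"; returns the picture (480x640x3 uint8, blue, green, red); there is no depth.
- camera_info(name): a dict with "fx", "fy", "cx", "cy" (pixels), "extrinsics" (4x4, takes a point from world to camera coordinates); the wrist camera has in their place "T_tool_cam" (4x4, takes a point from camera to tool coordinates, whose origin is the TCP and whose axes are the flange's). Camera axes: x right, y up, looking along -z (the intrinsics and any distortion apply to the point x, -y, -z); pixel columns grow to the right and rows downward; lengths in m; the calibration is good to about 2 mm. The wrist camera is an equidistant fisheye: a pixel r from the principal point sees the ray r / f radians off the axis. A picture is of the moment at which its call begins: read the wrist's pose just before it. camera_info takes no time and is no camera call.
- job_done(): hands the job in, once; it reports no verdict.
Trained networks look in the newest picture that a camera, given by its name, has taken for a name from the list of things; names that differ only in an ending like _2 or _b are one class to them, and where a whole thing is asked for, a point or a joint stands for the part that bears it (a point fixed in the world has none). Each returns a list of dicts, best first, with "conf" (0 to 1); they miss things now and then, are a little off and sometimes report something else, mostly with a low value. They report only what shows in the picture. A call takes as long as a camera call. They do not tell look-alikes from the thing itself.
- silhouettes(camera, query): "region" (480x640 bool, what is visible of it) and "bbox" ([left, top, width, height] in pixels, round what is visible of it).
- mark_of(camera, query): "at" ([column, row] in pixels: a listed point, or the origin of a listed thing).
The state is a dict: "t": time; "joint_positions": joint angles; "joint_vel": joint speeds; "joint_efforts": joint torques, N m; "tcp_pos": TCP position; "tool_rot": TCP orientation; "wrist_force": force on the tool from outside, world axes, zero at the start; "moment": the same for the moment, N m; "grip_width": finger opening in m.
Only numpy, scipy, OpenCV 4.12 (cv2) and the standard library are available. Lean on these libraries where they do the work, as an engineer would, in place of code of your own. Each camera call takes 0.05 s, during which the arm holds its last target.

## Working session

There is one attempt and no reset: what is moved stays moved. The work goes in short steps, Python scripts to look and compute and a shell command to move; the robot and the scene stay as the last step left them, time stands still between calls to the robot, and variables do not carry over. Pictures are saved under pics/ and viewed, and the job is handed in when it is done.

```bash
ls; mkdir -p pics; python3 - <<'E'
from bench import *
import cv2,json
s=read_state();print(s)
for c in("scene","top","wrist"):
    cv2.imwrite(f"pics/{c}0.png",get_image(c)); print(c,camera_info(c))
E
```

```text
pics
{'t': 0.0, 'joint_positions': array([62.97297289, 26.89603061, -2.78515435, 87.87448902,  1.3807685 ,
       65.37484748, -4.71470912]), 'joint_vel': array([-0.07141451,  0.00636743,  0.02556243, -0.03613075, -0.04225167,
       -0.01495902,  0.01239312]), 'joint_efforts': array([ 4.86242170e-04, -5.07972264e+01, -8.07521562e-02, -2.36155397e+01,
       -6.13864954e-02,  3.79397417e-02,  1.84851306e-04]), 'tcp_pos': array([ 0.28898147, -0.60933978,  0.22150884]), 'tool_rot': array([[ 9.03526210e-01,  4.28531899e-01, -8.94322826e-04],
       [ 4.28532827e-01, -9.03524547e-01,  1.73447382e-03],
       [-6.47652663e-05, -1.95038925e-03, -9.99998096e-01]]), 'wrist_force': array([0.05286383, 0.01010463, 0.50409184]), 'moment': array([ 0.06003215, -0.01424842,  0.04786961]), 'grip_width': 0.08689131265134921}
scene {'fx': 465.71661163971595, 'fy': 465.71661163971595, 'cx': 319.9566627555908, 'cy': 242.40413393510832, 'extrinsics': array([[-0.53071461,  0.84754319, -0.00354269,  0.24443373],
       [-0.61150279, -0.38000988,  0.69401501,  0.26496693],
       [ 0.58686143,  0.37049027, 
[... 222 characters left out ...]
01183388, -0.99968357,  0.02219719,  0.04727405],
       [ 0.99176294,  0.01456574,  0.12725608, -0.56232476],
       [-0.12753913,  0.02050842,  0.99162149, -1.11091608],
       [ 0.        ,  0.        ,  0.        ,  1.        ]])}
wrist {'fx': 371.64829954431775, 'fy': 371.64829954431775, 'cx': 316.6472120374091, 'cy': 242.46723551685193, 'T_tool_cam': array([[ 1.02158685e-03,  9.63977935e-01,  2.65980258e-01,
         7.31014543e-02],
       [ 9.99999426e-01, -8.99159439e-04, -5.82059770e-04,
         8.11354064e-04],
       [-3.21934115e-04,  2.65980700e-01, -9.63978300e-01,
        -1.61615493e-01],
       [ 0.00000000e+00,  0.00000000e+00,  0.00000000e+00,
         1.00000000e+00]])}
```

View pics/scene0.png

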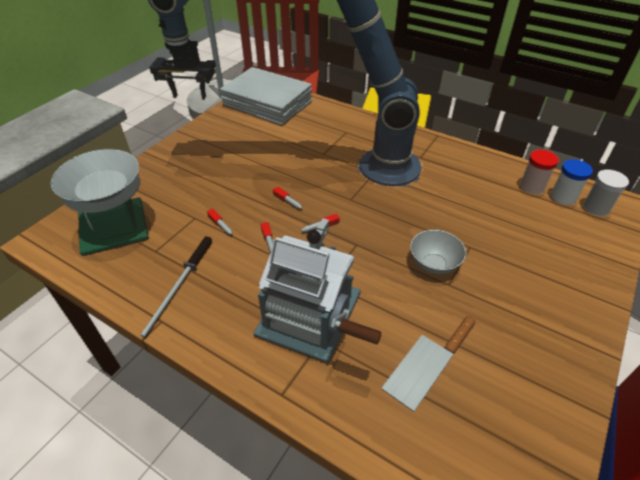

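View pics/top0.png

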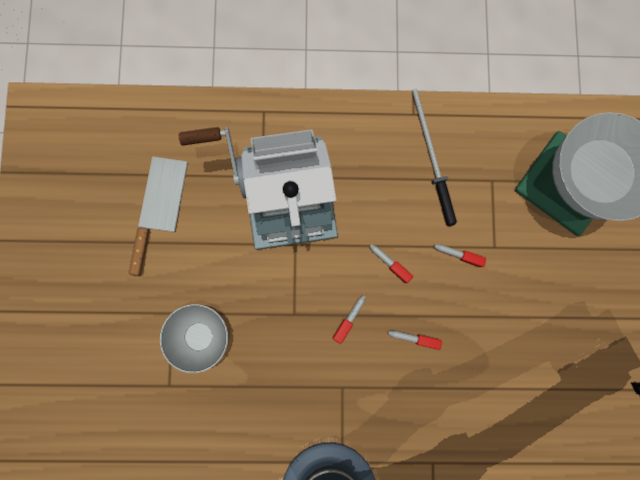

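View pics/wrist0.png

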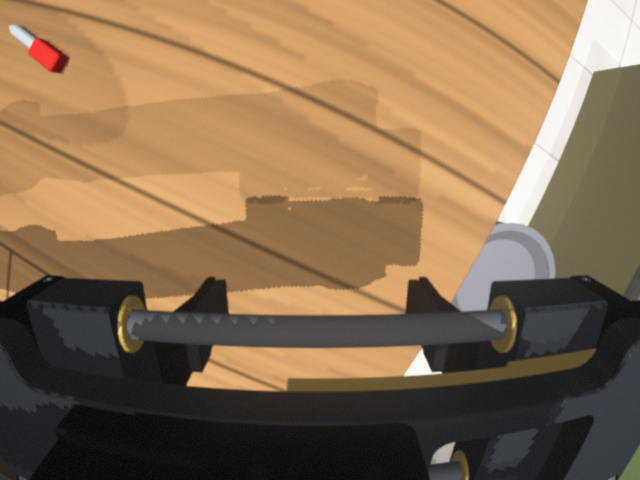

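The pictures show four red-gripped pins, with grips in the top view at (400,271), (473,258), (347,331) and (429,341). Farthest to the robot's right (-y, image right) is (473,258). I'll measure it and check it in a close crop.

```bash
cat > h.py <<'E'
import numpy as np,cv2
from bench import *
def ray(c,px,s=None):
    i=camera_info(c);u=(px[0]-i['cx'])/i['fx'];v=(px[1]-i['cy'])/i['fy']
    if c=='wrist':
        r=np.hypot(u,v);d=np.array([u/r*np.sin(r),-v/r*np.sin(r),-np.cos(r)]) if r>0 else np.array([0,0,-1.])
        T=i['T_tool_cam'];R=s['tool_rot'];return s['tcp_pos']+R@T[:3,3],R@T[:3,:3]@d
    E=i['extrinsics'];R=E[:3,:3];d=R.T@np.array([u,-v,-1]);return -R.T@E[:3,3],d/np.linalg.norm(d)
def plane(c,px,z,s=None):
    o,d=ray(c,px,s);return o+d*(z-o[2])/d[2]
def tri(obs):
    A=0;b=0
    for o,d in obs:
        P=np.eye(3)-np.outer(d,d);A=A+P;b=b+P@o
    x=np.linalg.solve(A,b);return x,[float(np.linalg.norm((np.eye(3)-np.outer(d,d))@(x-o))) for o,d in obs]
def proj(c,p,s=None):
    i=camera_info(c)
    if c=='wrist':
        T=i['T_tool_cam'];q=s['tool_rot'].T@(np.asarray(p)-s['tcp_pos']);q=T[:3,:3].T@(q-T[:3,3])
        r=np.arctan2(np.hypot(q[0],q[1]),-q[2]);n=np.hypot(q[0],q[1]);return np.array([i['cx']+i['fx']*r*q[0]/n,i['cy']-i['fy']*r*q[1]/n])
    E=i['extrinsics'];q=E[:3,:3]@p+E[:3,3];return np.array([i['cx']+i['fx']*q[0]/-q[2],i['cy']-i['fy']*q[1]/-q[2]])
E
python3 - <<'E'
from h import *
for c in('top','scene'):
    for q in('pin_grip','pin_seat','tenderiser','lock_hole','cover_knob','tray_edge'):
        for m in mark_of(c,q)[:6]: print(c,q,np.round(m['at'],1),round(m['conf'],2), np.round(plane(c,m['at'],.012 if 'pin' in q else 0),3))
    if c=='top':
        for m in silhouettes('top','pin_grip')[:6]: print(m['bbox'],m['conf'])
im=get_image('top');im2=get_image('scene')
cv2.imwrite('pics/crop.png',np.hstack([cv2.resize(im[230:290,420:500],(400,300),interpolation=2),cv2.resize(im2[190:250,190:270],(400,300),interpolation=2)]))
print(read_state()['t'])
E
```

```text
top pin_grip [400.1 273.2] 0.79 [ 0.493 -0.165  0.012]
top pin_grip [341.8 332. ] 0.77 [ 0.355 -0.027  0.012]
top pin_grip [472.7 260.3] 0.75 [ 0.526 -0.339  0.012]
top pin_grip [428.6 341.3] 0.64 [ 0.335 -0.23   0.012]
top pin_seat [406.8 334.2] 0.94 [ 0.351 -0.179  0.012]
top pin_seat [384.7 254.1] 0.91 [ 0.538 -0.129  0.012]
top pin_seat [351.6 310.6] 0.72 [ 0.404 -0.05   0.012]
top pin_seat [454.1 250.7] 0.67 [ 0.548 -0.295  0.012]
top pin_seat [285.2 152.9] 0.48 [0.782 0.112 0.012]
top lock_hole [297.2 227.2] 0.87 [0.601 0.08  0.   ]
top cover_knob [289.  190.5] 0.72 [0.691 0.101 0.   ]
top tray_edge [284.6 151.3] 0.57 [0.79  0.114 0.   ]
[369.9, 243.4, 43.6, 39.2] 0.89
[388.8, 331.7, 52.8, 18.2] 0.82
[433.0, 246.7, 54.9, 19.8] 0.72
[333.6, 291.1, 32.9, 54.3] 0.63
scene pin_grip [267.3 229.5] 0.63 [ 0.488 -0.169  0.012]
scene pin_grip [282.4 192.1] 0.62 [ 0.322 -0.231  0.012]
scene pin_grip [213.3 216.6] 0.5 [ 0.531 -0.344  0.012]
scene pin_grip [327.5 219. ] 0.5 [ 0.354 -0.039  0.012]
scene pin_seat [223.2 224.7] 0.78 [ 0.542 -0.295  0.012]
scene pin_seat [270.2 240.4] 0.76 [ 0.521 -0.134  0.012]
scene pin_seat [289.3 204.3] 0.48 [ 0.36  -0.177  0.012]
scene pin_seat [316.1 228.3] 0.45 [ 0.407 -0.047  0.012]
scene pin_seat [215.3 217.7] 0.17 [ 0.531 -0.336  0.012]
scene tenderiser [308.5 315.3] 0.72 [0.677 0.101 0.   ]
scene lock_hole [323.1 249. ] 0.97 [0.459 0.01  0.   ]
scene cover_knob [314.2 235.5] 0.83 [ 0.426 -0.042  0.   ]
scene tray_edge [302.3 247.6] 0.78 [ 0.486 -0.045 -0.   ]
0.9
```

View pics/crop.png

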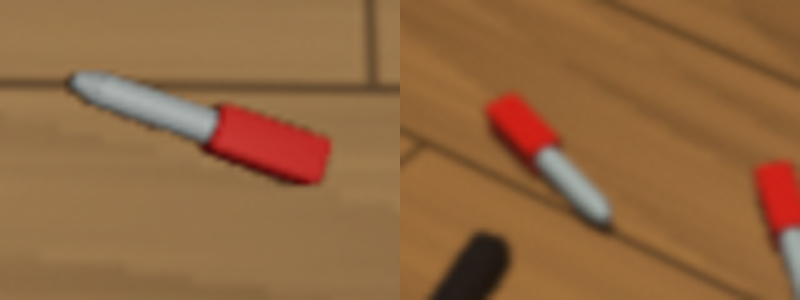

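The crop shows the right-hand pin: grip at about (473,258), tip towards upper left (434,247), nothing touching it. Next I'll locate the machine.

```bash
python3 - <<'E'
from h import *
T={'lock':(297.2,227.2),'knob':(289,190.5),'tray':(284.6,151.3)}
S={'lock':(323.1,249),'knob':(314.2,235.5),'tray':(302.3,247.6)}
for k in T: print(k,tri([ray('top',T[k]),ray('scene',S[k])]))
for z in(0,.01,.02): print(plane('top',(255,247),z),plane('top',(338,238),z))
im=get_image('top');im2=get_image('scene')
cv2.imwrite('pics/crop2.png',np.hstack([cv2.resize(im[120:260,220:350],(400,430),interpolation=2),cv2.resize(im2[210:360,240:390],(400,430),interpolation=2)]))
E
```

```text
lock (array([0.57725066, 0.08116465, 0.14796364]), [0.001446346437661019, 0.001446346437661013])
knob (array([0.63307957, 0.09533573, 0.25026726]), [0.0012448922957859878, 0.0012448922957859591])
tray (array([0.70032317, 0.1062996 , 0.27795806]), [0.001059419965316935, 0.0010594199653168898])
[0.55192955 0.1803219  0.        ] [ 0.57661056 -0.01841302  0.        ]
[0.55076515 0.17945092 0.01      ] [ 0.5752356  -0.01758848  0.01      ]
[0.54960075 0.17857994 0.02      ] [ 0.57386063 -0.01676393  0.02      ]
```

View pics/crop2.png

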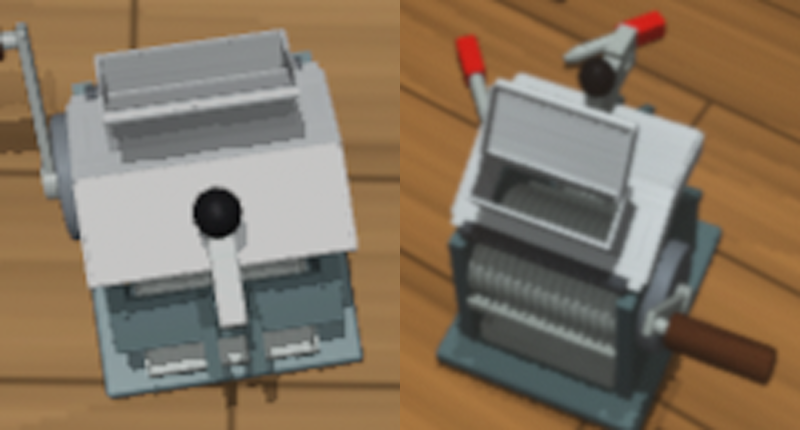

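```bash
cat > fit.py <<'E'
from h import *
from scipy.optimize import least_squares
def W(p,q): 
    c,s=np.cos(p[2]),np.sin(p[2]);return np.array([p[0]+c*q[0]-s*q[1],p[1]+s*q[0]+c*q[1],q[2]])
H=np.array([-.105+.177,0,.158])
def cov(a,dx,dz): # point given relative to lock_hole, shut
    v=np.array([-.105+dx,0,.13+dz])-H; c,s=np.cos(a),np.sin(a)
    return H+np.array([c*v[0]+s*v[2],0,-s*v[0]+c*v[2]])
E
python3 - <<'E'
from fit import *
obs=[('top',(255,247),lambda p:W(p,(-.115,.1,0.003))),('top',(338,238),lambda p:W(p,(-.115,-.1,0.003))),
('scene',(254,334),lambda p:W(p,(.115,-.1,0.003))),('scene',(326,359),lambda p:W(p,(.115,.1,0.003))),('scene',(359.5,291.5),lambda p:W(p,(-.115,.1,0.003))),
('top',(297.2,227.2),lambda p:W(p,(-.105,0,.13))),
('top',(290.2,189.5),lambda p:W(p,cov(p[3],.032,.046))),('scene',(314.5,236.2),lambda p:W(p,cov(p[3],.032,.046))),
('scene',(308.5,315.3),lambda p:W(p,(0,0,0))),
('top',(284.6,151.3),lambda p:W(p,cov(p[3],.07,.101))),('scene',(302.3,247.6),lambda p:W(p,cov(p[3],.07,.101)))]
f=lambda p:np.concatenate([proj(c,g(p))-px for c,px,g in obs])
r=least_squares(f,[.678,.095,.12,.6],loss='soft_l1',f_scale=1.5)
p=r.x;print(np.round(p,4),np.degrees(p[2]));print(np.round(f(p).reshape(-1,2),1))
print('lock',W(p,(-.105,0,.13)),'knob',W(p,cov(p[3],.032,.046)),'knob shut',W(p,cov(0,.032,.046)),'tray',W(p,cov(p[3],.07,.101)))
E
```

```text
[0.6754 0.0997 0.1584 0.582 ] 9.076986876880937
[[-0.2  2.3]
 [-0.4 -0.6]
 [-1.6  2.7]
 [ 1.5  6.2]
 [ 0.8  1.8]
 [-1.6  4.1]
 [ 0.3 -1.4]
 [-1.3 -0.7]
 [-0.  -0.4]
 [ 1.1  1.6]
 [-1.  -1.3]]
lock [0.57176114 0.08316043 0.13      ] knob [0.63670315 0.0935357  0.25274124] knob shut [0.60336041 0.08820879 0.176     ] tray [0.69790389 0.10331326 0.27779855]
```

```bash
python3 -m inch '{"xyz":[[0,0,-0.37],[0,0,-0.37],[0.271,-0.298,0],[0.271,-0.298,0],[0.271,-0.298,0]],"delta_rot":[[0,0,0],[0,0,0],[0,0,0],[0,0,0],[0,0,0]],"gripper":[-1,-1,-1,-1,-1]}' 10
python3 -m inch '{"xyz":[[0.271,-0.298,0],[0.271,-0.298,0],[0.271,-0.298,0],[0.271,-0.298,0],[0.271,-0.298,0]],"delta_rot":[[0,0,0],[0,0,0],[0,0,0],[0,0,0],[0,0,0]],"gripper":[-1,-1,-1,-1,-1]}'
python3 -m inch '{"xyz":[[0.271,-0.298,0],[0.271,-0.298,0],[0.271,-0.298,0],[0.271,-0.298,0],[0,0,0]],"delta_rot":[[0,0,0],[0,0,0],[0,0,0],[0,0,0],[0,0,0.2]],"gripper":[-1,-1,-1,-1,-1]}'
python3 -m inch '{"xyz":[[0,0,0],[0,0,0]],"delta_rot":[[0,0,0.18],[0,0,0]],"gripper":[-1,-1]}'
```

```text
t: 1.62
tcp_pos: [0.3425, -0.4346, 0.3338]
tool_rot: [[0.904, 0.428, 0.001], [0.428, -0.904, -0.001], [0.0, 0.001, -1.0]]
wrist_force: [1.5, 0.1, 0.4]
grip_width: 0.0447
t: 2.25
tcp_pos: [0.4301, -0.1455, 0.334]
tool_rot: [[0.904, 0.428, 0.001], [0.428, -0.904, -0.001], [0.001, 0.001, -1.0]]
wrist_force: [0.9, -1.4, 0.3]
grip_width: 0.0017
t: 2.88
tcp_pos: [0.5002, 0.0896, 0.3338]
tool_rot: [[0.958, 0.287, 0.001], [0.287, -0.958, 0.003], [0.001, -0.003, -1.0]]
wrist_force: [-0.5, -0.5, -0.4]
grip_width: -0.0
t: 3.12
tcp_pos: [0.5001, 0.0839, 0.3336]
tool_rot: [[0.989, 0.146, 0.0], [0.146, -0.989, -0.0], [0.0, 0.0, -1.0]]
wrist_force: [0.6, 0.1, 0.3]
grip_width: 0.0003
```

```bash
python3 - <<'E'
from h import *
s=read_state();print(s['t'],s['tcp_pos'])
cv2.imwrite('pics/w1.png',get_image('wrist'))
for q in('lock_hole','cover_knob','tray_edge'):
    for m in mark_of('wrist',q)[:2]: print(q,m, plane('wrist',m['at'],{'lock_hole':.13,'cover_knob':.2527,'tray_edge':.2778}[q],s))
E
```

```text
3.125 [0.50014271 0.08389714 0.33357133]
lock_hole {'at': [328.4, 139.7], 'conf': 0.85} [0.57719977 0.08290041 0.13      ]
cover_knob {'at': [333.4, 49.9], 'conf': 0.69} [0.6354671 0.0922393 0.2527   ]
```

View pics/w1.png

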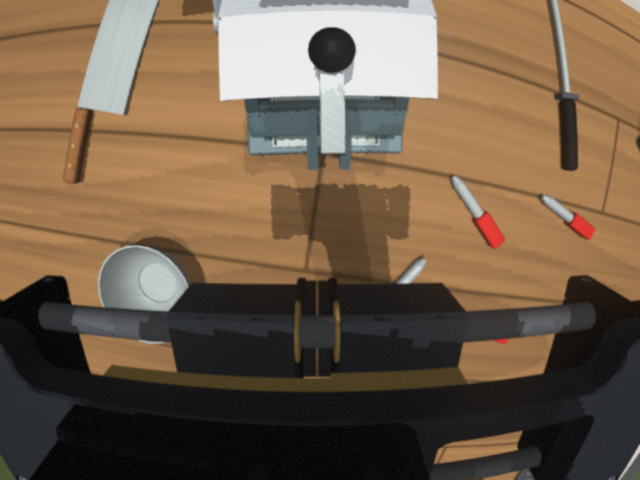

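```bash
python3 - <<'E'
from fit import *
s=read_state()
for z in(0,.01,.092):
    a,b=plane('wrist',(249,155),z,s),plane('wrist',(401.5,150.5),z,s);print(z,a,b,np.linalg.norm(a-b),np.degrees(np.arctan2(a[0]-b[0],b[1]-a[1])), 'fwd',np.degrees(np.arctan2(-(a-b)[0],(a-b)[1])))
print(plane('wrist',(332,49.5),.2527,s))
im=get_image('wrist');cv2.imwrite('pics/w1c.png',cv2.resize(im[0:180,200:450],(800,576),interpolation=2))
print(plane('top',(297.2,227.2),.13))
E
```

```text
0 [0.54442328 0.1805134  0.        ] [ 0.58099853 -0.02050195  0.        ] 0.20431574262977342 -169.68770314051557 fwd 10.312296859484443
0.01 [0.54499478 0.1787593  0.01      ] [ 0.58083154 -0.01819737  0.01      ] 0.20019041544232444 -169.68770314051554 fwd 10.312296859484476
0.092 [0.54968112 0.1643756  0.092     ] [0.57946227 0.00070018 0.092     ] 0.16636273250524253 -169.68770314051554 fwd 10.312296859484466
[0.63562125 0.09279268 0.2527    ]
[0.58077936 0.07991217 0.13      ]
```

View pics/w1c.png

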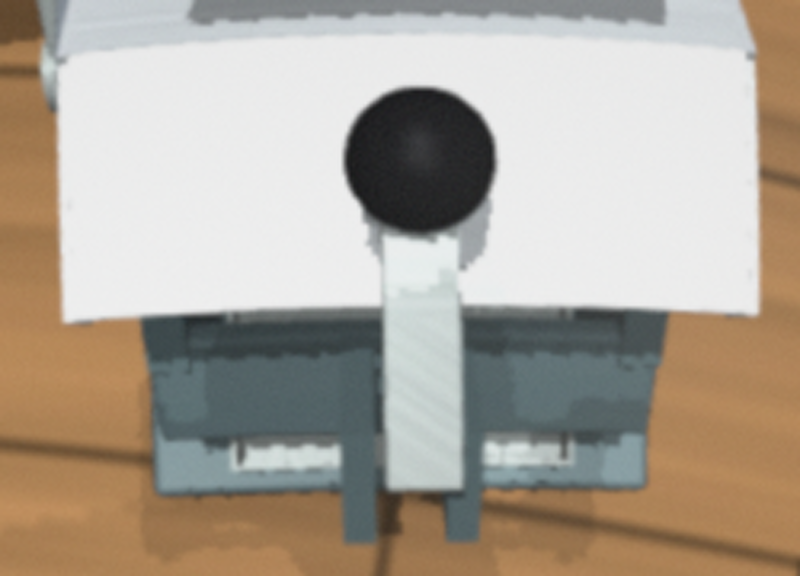

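```bash
python3 -m inch '{"xyz":[[0.302,0.024,0],[0.302,0.024,0],[0.302,0.024,0],[0,0,0.15],[0,0,0.15]],"delta_rot":[[0,0,0],[0,0,0],[0,0,0],[0,0,0],[0,0,0]],"gripper":[-1,-1,-1,-1,-1]}' 10
python3 - <<'E'
from fit import *
s=read_state();print(s['tcp_pos'],s['wrist_force'])
p=[.6765,.0985,.157]
for a in(.58,.45,.3,.15,.08,0): print(a,W(p,cov(a,.032,.046))+[0,0,.016])
cv2.imwrite('pics/w2.png',get_image('wrist'));cv2.imwrite('pics/s2.png',get_image('scene')[150:350,180:440])
E
```

```text
t: 4.0
tcp_pos: [0.6368, 0.0925, 0.2875]
tool_rot: [[0.99, 0.144, -0.0], [0.144, -0.99, 0.001], [-0.0, -0.001, -1.0]]
wrist_force: [0.3, -0.0, -0.4]
grip_width: 0.0005
[0.6368105  0.09252461 0.28748373] [ 0.29542786 -0.01275675 -0.37519656]
0.58 [0.63756221 0.09233604 0.2685198 ]
0.45 [0.62638856 0.09056722 0.25327805]
0.3 [0.61604834 0.08893033 0.23404649]
0.15 [0.60866281 0.08776118 0.21346641]
0.08 [0.60627666 0.08738345 0.20353006]
0 [0.60439784 0.08708603 0.192     ]
```

View pics/w2.png

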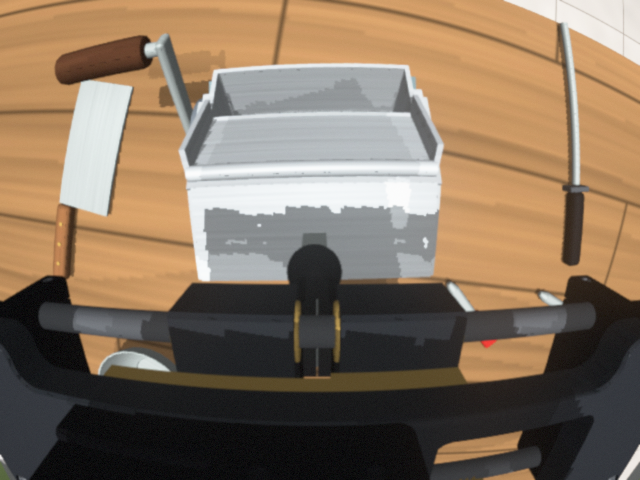

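View pics/s2.png

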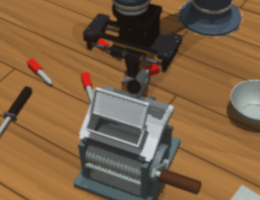

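```bash
python3 -m inch '{"xyz":[[0,0,0.12],[-0.075,0,0.1],[-0.07,0,0.13],[-0.05,0,0.135],[-0.016,0,0.066]],"delta_rot":[[0,0,0],[0,0,0],[0,0,0],[0,0,0],[0,0,0]],"gripper":[-1,-1,-1,-1,-1]}' 10
python3 -m inch '{"xyz":[[-0.006,0,0.04],[-0.006,0,0.04],[0,0,0.02],[0,0,0.02],[0,0,0]],"delta_rot":[[0,0,0],[0,0,0],[0,0,0],[0,0,0],[0,0,0]],"gripper":[-1,-1,-1,-1,-1]}' 10
```

```text
t: 4.72
tcp_pos: [0.604, 0.0877, 0.2056]
tool_rot: [[0.99, 0.144, -0.001], [0.144, -0.99, -0.001], [-0.001, 0.001, -1.0]]
wrist_force: [-5.9, -2.0, 15.0]
grip_width: 0.0003
t: 5.35
tcp_pos: [0.6036, 0.0879, 0.1916]
tool_rot: [[0.99, 0.144, 0.002], [0.144, -0.99, -0.001], [0.002, 0.002, -1.0]]
wrist_force: [-7.6, -2.8, 17.9]
grip_width: 0.0004
```

```bash
python3 -m inch '{"xyz":[[0,0,0.03],[0,0,0.03],[0,0,0]],"delta_rot":[[0,0,0],[0,0,0],[0,0,0]],"gripper":[-1,-1,-1]}' 10
python3 -m inch '{"xyz":[[0,0,-0.2],[0,0,-0.3],[-0.3,0,-0.3],[-0.3,0,-0.1],[0,0,0]],"delta_rot":[[0,0,0],[0,0,0],[0,0,0],[0,0,0],[0,0,0]],"gripper":[-1,-1,-1,-1,1]}' 10
python3 - <<'E'
from h import *
s=read_state();print(s['t'],s['tcp_pos'])
im=get_image('wrist');cv2.imwrite('pics/w3.png',im);cv2.imwrite('pics/s3.png',cv2.resize(get_image('scene')[180:380,220:420],(600,600)))
for q in('lock_hole','cover_knob','tray_edge'):
    for m in mark_of('wrist',q)[:2]: print(q,m, plane('wrist',m['at'],{'lock_hole':.13,'cover_knob':.176,'tray_edge':.231}[q],s))
E
```

```text
t: 5.72
tcp_pos: [0.6038, 0.088, 0.1908]
tool_rot: [[0.99, 0.143, 0.005], [0.143, -0.99, -0.004], [0.004, 0.005, -1.0]]
wrist_force: [-23.4, -7.3, 57.6]
grip_width: 0.0006
t: 6.35
tcp_pos: [0.514, 0.0753, 0.3154]
tool_rot: [[0.99, 0.144, 0.005], [0.144, -0.99, -0.001], [0.005, 0.002, -1.0]]
wrist_force: [0.8, 0.8, 0.7]
grip_width: 0.0048
6.35 [0.51404332 0.07527289 0.31537723]
lock_hole {'at': [314.8, 153.2], 'conf': 0.71} [0.57744305 0.0850799  0.13      ]
cover_knob {'at': [316.2, 117.0], 'conf': 0.65} [0.60780474 0.08827984 0.176     ]
cover_knob {'at': [86.0, 108.0], 'conf': 0.26} [0.60054063 0.29941536 0.176     ]
```

View pics/w3.png

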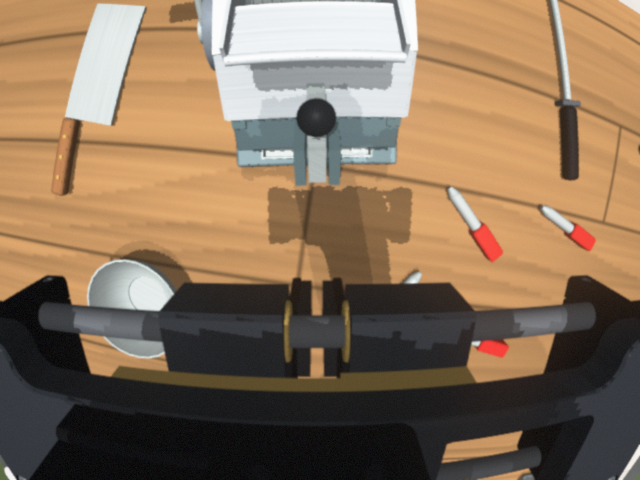

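View pics/s3.png

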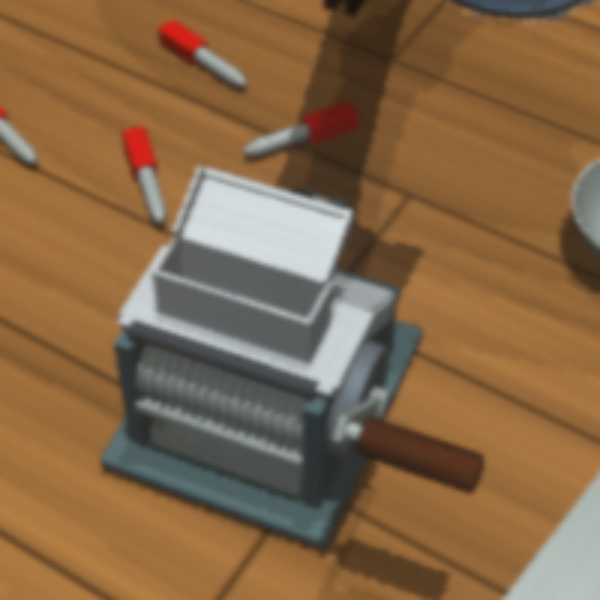

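The cover looks fully shut: the press stopped at the expected height and the knob is at (316,117). Next I'll refine the machine pose from this view before taking the pin.

```bash
python3 - <<'E'
from fit import *
s=read_state();print(s['joint_positions'])
im=cv2.imread('pics/w3.png');cv2.imwrite('pics/w3c.png',cv2.resize(im[90:200,220:420],(800,440),interpolation=2))
im2=get_image('top');cv2.imwrite('pics/t3c.png',cv2.resize(im2[120:260,220:350],(650,600),interpolation=2))
for nm,I,box in(('w',im,(290,95,345,145)),('t',im2,(270,170,320,220))):
    x0,y0,x1,y1=box;c=I[y0:y1,x0:x1].max(2)<60
    n,l,st,ce=cv2.connectedComponentsWithStats(c.astype('uint8'));k=1+np.argmax(st[1:,4]);print(nm,ce[k]+[x0,y0],st[k])
E
```

```text
[  15.9431096    11.02003398  -33.41015597  100.01816804    6.34200198
   70.89891561 -100.80605276]
w [315.90181125 117.77216397] [   7    5   38   36 1049]
t [315.07407407 180.62962963] [42  3  8 17 27]
```

View pics/w3c.png

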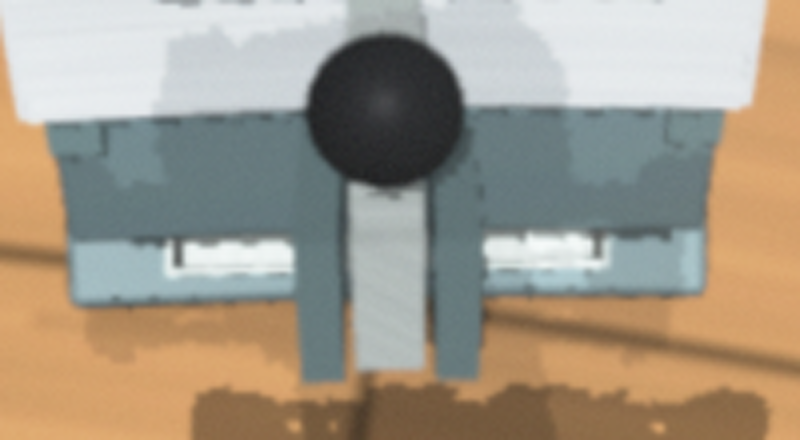

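View pics/t3c.png

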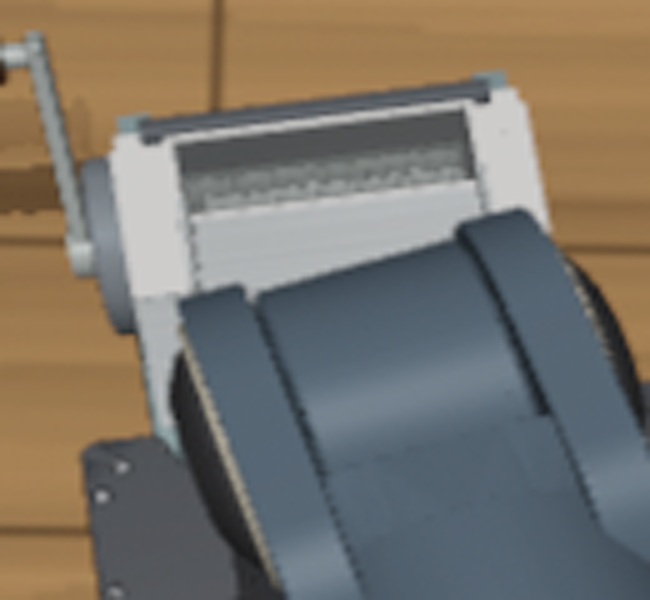

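```bash
python3 - <<'E'
from fit import *
s3=read_state()
s1=dict(tcp_pos=np.array([.50014,.0839,.33357]),tool_rot=np.array([[.989,.146,0],[.146,-.989,0],[0,0,-1.]]))
K=lambda p:W(p,cov(0,.032,.046))
B=lambda y:(lambda p:W(p,(-.115,y,p[3])))
C=lambda y:(lambda p:W(p,(-.1329,y,.1349)))
obs=[(s3,(315.9,117.4),K),(s3,(238,165.75),B(.1)),(s3,(396.25,163.25),B(-.1)),(s3,(295.5,185.5),C(.0205)),(s3,(306.25,185.5),C(.0105)),(s3,(328.75,185),C(-.0105)),(s3,(340,185),C(-.0205)),
(s1,(248.4,153.75),B(.1)),(s1,(401.9,152.5),B(-.1)),(s1,(200+343*.3125,540*.3125),C(.0205)),(s1,(200+480*.3125,540*.3125),C(-.0205))]
f=lambda p:np.concatenate([proj('wrist',g(p),s)-px for s,px,g in obs]+[[100*(p[3]-.006)]])
r=least_squares(f,[.678,.095,.15,.006],loss='soft_l1');p=r.x
print(p,np.degrees(p[2]));print(np.round(f(p)[:-1].reshape(-1,2),1));print('lock',W(p,(-.105,0,.13)),'knob',K(p))
t=[('top',(255,247),B(.1)),('top',(338,238),B(-.1)),('top',(297.2,227.2),lambda p:W(p,(-.105,0,.13)))]
for c,px,g in t: print(proj(c,g(p))-px)
# pin
g=np.array([.5285,-.3415]);print(np.mean([plane('top',(472.7,260.3),.012),plane('scene',(213.3,216.6),.012)],0),np.mean([plane('top',(454.1,250.7),.012),plane('scene',(223.2,224.7),.012)],0))
E
```

```text
[0.6798955  0.10026871 0.16530704 0.01119973] 9.471395709938685
[[ 0.2 -0.1]
 [-0.6 -3.1]
 [ 0.5 -3.7]
 [-0.4  0.8]
 [-0.2  0.5]
 [ 0.2  0.6]
 [-0.1  0.4]
 [ 0.3 -2.7]
 [-0.3 -3.5]
 [ 0.4  0.9]
 [-0.1  0.3]]
lock [0.57632687 0.08299041 0.13      ] knob [0.60789064 0.08825618 0.176     ]
[-0.2753282  0.255153 ]
[-0.06945712 -3.2606985 ]
[-1.46872971  2.0333831 ]
[ 0.52837669 -0.34156991  0.012     ] [ 0.5453947  -0.29482047  0.012     ]
```

```bash
python3 -m inch '{"xyz":[[-0.0436,0.395,0],[-0.0436,0.395,0],[-0.0436,0.395,0],[-0.0436,0.395,0],[-0.0436,0.395,0]],"delta_rot":[[0,0,0],[0,0,0],[0,0,0],[0,0,0],[0,0,0]],"gripper":[1,1,1,1,1]}' 10
python3 -m inch '{"xyz":[[-0.0436,0.395,0],[-0.0436,0.395,0],[0,0,0.12],[0,0,0.12],[0,0,0.12]],"delta_rot":[[0,0,0],[0,0,0],[0,0,-0.23],[0,0,-0.23],[0,0,-0.23]],"gripper":[1,1,1,1,1]}' 10
python3 -m inch '{"xyz":[[0,0,0.12],[0,0,0.12],[0,0,0.12],[0,0,0],[0,0,0]],"delta_rot":[[0,0,-0.23],[0,0,-0.23],[0,0,-0.23],[0,0,0],[0,0,0]],"gripper":[1,1,1,1,1]}' 10
python3 - <<'E'
from h import *
s=read_state();print(s['t'],s['tcp_pos'],s['joint_positions'],np.degrees(np.arctan2(s['tool_rot'][1,0],s['tool_rot'][0,0])))
im=get_image('wrist');cv2.imwrite('pics/w4.png',im)
for q in('pin_grip','pin_seat'):
    for m in mark_of('wrist',q)[:4]: print(q,m, plane('wrist',m['at'],.012,s))
E
```

```text
t: 7.28
tcp_pos: [0.5256, -0.2249, 0.3123]
tool_rot: [[0.99, 0.144, -0.0], [0.144, -0.99, 0.001], [-0.0, -0.001, -1.0]]
wrist_force: [0.1, 0.5, -0.4]
grip_width: 0.0764
t: 7.9
tcp_pos: [0.5297, -0.3423, 0.2572]
tool_rot: [[0.77, 0.638, -0.001], [0.638, -0.77, 0.001], [0.0, -0.002, -1.0]]
wrist_force: [0.0, -0.2, -0.4]
grip_width: 0.0869
t: 8.52
tcp_pos: [0.5298, -0.3423, 0.2052]
tool_rot: [[0.338, 0.941, 0.001], [0.941, -0.338, 0.0], [0.0, 0.0, -1.0]]
wrist_force: [-0.1, 0.6, -0.1]
grip_width: 0.0871
8.525 [ 0.52980532 -0.34230099  0.20522196] [ 50.97385996  26.62037911 -30.43287173  94.09190425  14.69516687
  63.28180148  -3.23703573] 70.21578808656746
pin_grip {'at': [223.7, 64.5], 'conf': 0.82} [ 0.4980859  -0.16995792  0.012     ]
pin_grip {'at': [314.9, 208.6], 'conf': 0.79} [ 0.5321247  -0.33407046  0.012     ]
pin_grip {'at': [109.6, 184.5], 'conf': 0.61} [ 0.33612544 -0.23182431  0.012     ]
pin_grip {'at': [73.1, 13.3], 'conf': 0.56} [ 0.35540853 -0.02409651  0.012     ]
pin_seat {'at': [100.8, 140.6], 'conf': 0.83} [ 0.34469229 -0.18400719  0.012     ]
pin_seat {'at': [313.4, 163.3], 'conf': 0.8} [ 0.54563671 -0.29226932  0.012     ]
pin_seat {'at': [242.8, 19.1], 'conf': 0.61} [ 0.53060149 -0.13263884  0.012     ]
pin_seat {'at': [112.1, 17.0], 'conf': 0.6} [ 0.40166917 -0.05972252  0.012     ]
```

View pics/w4.png

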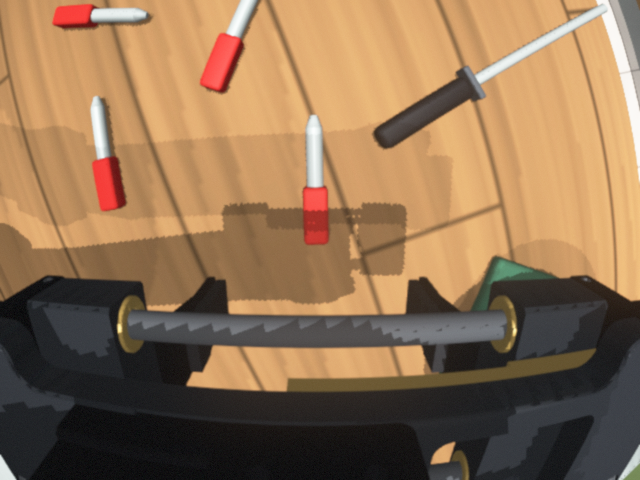

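```bash
python3 - <<'E'
from h import *
s=read_state();R=s['tool_rot']
im=cv2.imread('pics/w4.png');cv2.imwrite('pics/w4c.png',cv2.resize(im[100:260,270:370],(500,800),interpolation=2)[:600] if 0 else cv2.resize(im[105:255,270:370],(400,600),interpolation=2))
tip=plane('wrist',(314.5,116),.012,s);f=plane('wrist',(316,187.5),.024,s);b=plane('wrist',(316,244),.006,s)
for n,v in(('tip',tip),('front',f),('rear',b)): print(n,v,'tool',R.T@(v-s['tcp_pos']))
E
```

```text
tip [ 0.56196639 -0.25001661  0.012     ] tool [ 0.09764353 -0.00111597  0.19392294]
front [ 0.54070973 -0.31377236  0.024     ] tool [0.0304491  0.00037129 0.18195056]
rear [ 0.52069538 -0.36980704  0.006     ] tool [-0.02904587  0.00037974  0.19997302]
```

View pics/w4c.png

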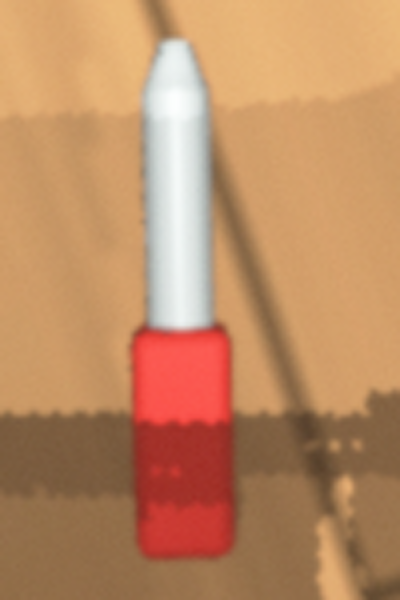

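```bash
python3 -m inch '{"xyz":[[0.01,0,0.38],[0,0,0.38],[0,0,0.36],[0,0,0.15],[0,0,0.06]],"delta_rot":[[0,0,-0.01],[0,0,0],[0,0,0],[0,0,0],[0,0,0]],"gripper":[1,1,1,1,1]}' 10
python3 -m inch '{"xyz":[[0,0,0],[0,0,0],[0,0,0],[0,0,0],[0,0,0]],"delta_rot":[[0,0,0],[0,0,0],[0,0,0],[0,0,0],[0,0,0]],"gripper":[1,-1,-1,-1,-1]}' 50
python3 -m inch '{"xyz":[[0,0,0],[0,0,0]],"delta_rot":[[0,0,0],[0,0,0]],"gripper":[-1,-1]}' 50
```

```text
t: 9.3
tcp_pos: [0.5294, -0.3404, 0.0046]
tool_rot: [[0.329, 0.944, -0.001], [0.944, -0.329, 0.001], [0.0, -0.001, -1.0]]
wrist_force: [0.1, 0.4, 1.2]
grip_width: 0.0872
t: 9.93
tcp_pos: [0.5298, -0.3407, 0.0059]
tool_rot: [[0.329, 0.944, 0.0], [0.944, -0.329, -0.0], [-0.0, 0.001, -1.0]]
wrist_force: [0.1, 0.5, -0.6]
grip_width: 0.055
t: 10.18
tcp_pos: [0.5297, -0.3406, 0.0056]
tool_rot: [[0.329, 0.944, -0.0], [0.944, -0.329, 0.0], [0.0, -0.0, -1.0]]
wrist_force: [0.7, -0.2, -0.0]
grip_width: 0.0348
```

```bash
python3 -m inch '{"xyz":[[0,0,0],[0,0,0],[0,0,0],[0,0,0]],"delta_rot":[[0,0,0],[0,0,0],[0,0,0],[0,0,0]],"gripper":[-1,-1,-1,-1]}' 50
python3 -m inch '{"xyz":[[0,0,-0.1],[0,0,-0.3],[0,0,-0.4],[0,0,-0.4],[0,0,-0.4]],"delta_rot":[[0,0,0],[0,0,0],[0,0,0],[0,0,0],[0,0,0]],"gripper":[-1,-1,-1,-1,-1]}' 50
python3 - <<'E'
from h import *
s=read_state();print(s['t'],s['tcp_pos'],s['joint_positions'],s['grip_width'],s['wrist_force'])
im=get_image('wrist');cv2.imwrite('pics/w5.png',im)
E
```

```text
t: 10.68
tcp_pos: [0.5297, -0.3406, 0.0056]
tool_rot: [[0.329, 0.944, -0.0], [0.944, -0.329, 0.0], [0.0, -0.0, -1.0]]
wrist_force: [-0.6, -0.1, 0.0]
grip_width: 0.0238
t: 11.3
tcp_pos: [0.5292, -0.3403, 0.2483]
tool_rot: [[0.328, 0.945, 0.0], [0.945, -0.328, -0.0], [-0.0, 0.0, -1.0]]
wrist_force: [0.8, -1.2, -2.6]
grip_width: 0.0239
11.3 [ 0.5292253  -0.34025329  0.24825356] [ 51.68191455  24.5530058  -31.53436608  91.36768961  13.57819388
  67.90560352  -1.82677709] 0.02386423453919375 [ 0.79249629 -1.23056645 -2.55032888]
```

View pics/w5.png

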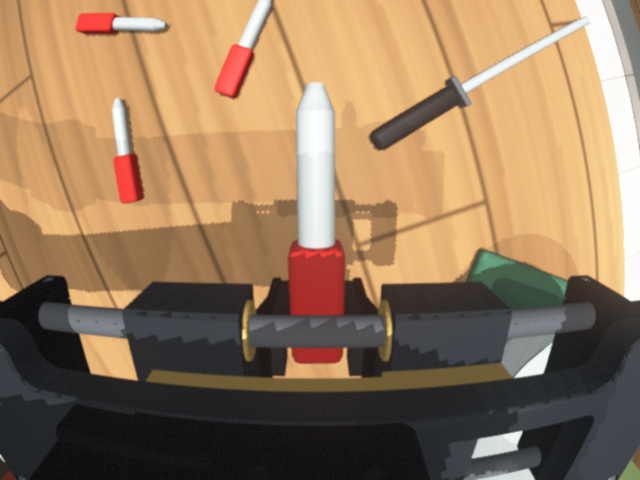

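```bash
python3 -m inch '{"xyz":[[0.374,-0.04,0],[0.374,-0.04,0],[0.374,-0.04,0],[0.374,-0.04,0],[0,0,0]],"delta_rot":[[0,0,0],[0,0,0],[0,0,0],[0,0,0],[0,0,-0.213]],"gripper":[-1,-1,-1,-1,-1]}' 50
python3 -m inch '{"xyz":[[0,0,0],[0,0,0],[0,0,0],[0,0,0],[0,0,0]],"delta_rot":[[0,0,-0.213],[0,0,-0.213],[-0.195,0,0],[-0.195,0,0],[-0.195,0,0]],"gripper":[-1,-1,-1,-1,-1]}' 50
python3 -m inch '{"xyz":[[0,0,0],[0,0,0]],"delta_rot":[[-0.195,0,0],[0,0,0]],"gripper":[-1,-1]}' 50
cat > rel.py <<'E'
from fit import *
import sys
LOCK=np.array([.5763,.0830,.130]);YAW=np.radians(9.5)
def M(): 
    c,s=np.cos(YAW),np.sin(YAW);x=np.array([c,s,0]);y=np.array([-s,c,0]);z=np.array([0,0,1.])
    a=np.radians(35);S=np.cos(a)*x+np.sin(a)*z;N=-np.sin(a)*x+np.cos(a)*z
    return S,y,N
def rep(off=(0,0,-.0064)):
    s=read_state();S,y,N=M();R=s['tool_rot'];B=s['tcp_pos']+R@np.array(off);d=B-LOCK
    print('t',s['t'],'tcp',np.round(s['tcp_pos'],4),'F',np.round(s['wrist_force'],1),'w',round(s['grip_width'],4))
    print('grip centre rel lock: s %.2f y %.2f n %.2f mm'%tuple(1e3*np.array([d@S,d@y,d@N])))
    T=np.array([y,S,-N]).T;print('rot needed (tool, deg)',np.round(np.degrees(cv2.Rodrigues(R.T@T)[0].ravel()),2))
    print('target delta tool share for same y',np.round(R.T@(-(d-(d@y)*y))/.15,4))
    return s
E
python3 -c "
from rel import *
s=rep();print(s['joint_positions'])"
```

```text
t: 11.98
tcp_pos: [0.5815, -0.1127, 0.2468]
tool_rot: [[0.151, 0.989, 0.002], [0.989, -0.151, 0.003], [0.003, 0.001, -1.0]]
wrist_force: [0.9, -1.0, -2.2]
grip_width: 0.0237
t: 12.6
tcp_pos: [0.5803, -0.1205, 0.2461]
tool_rot: [[-0.167, 0.882, 0.441], [0.986, 0.15, 0.073], [-0.002, 0.447, -0.894]]
wrist_force: [0.1, 0.6, -2.8]
grip_width: 0.0236
t: 12.85
tcp_pos: [0.5763, -0.1225, 0.2427]
tool_rot: [[-0.162, 0.812, 0.561], [0.987, 0.133, 0.093], [0.001, 0.568, -0.823]]
wrist_force: [-0.6, 0.3, -3.1]
grip_width: 0.0236
t 12.85 tcp [ 0.5763 -0.1225  0.2427] F [-0.6  0.3 -3.1] w 0.0236
grip centre rel lock: s 36.92 y -202.73 n 118.15 mm
rot needed (tool, deg) [-0.36  0.02 -0.17]
target delta tool share for same y [-5.000e-04 -2.412e-01  7.892e-01]
[ 66.00659396  12.59001063 -56.56893233 119.63818343  -5.97711215
  21.03534513  27.42198493]
```

```bash
python3 -m inch '{"xyz":[[0,-0.08,0.26],[0,-0.08,0.26],[0,-0.08,0.26],[0.2,0,0],[0.2,0,0]],"delta_rot":[[0,0,0],[0,0,0],[0,0,0],[0,0,0],[0,0,0]],"gripper":[-1,-1,-1,-1,-1]}' 50
python3 - <<'E'
from rel import *
s=rep();print(s['joint_positions'])
im=get_image('wrist');cv2.imwrite('pics/w6.png',im);cv2.imwrite('pics/s6.png',cv2.resize(get_image('scene')[180:380,180:420],(720,600),interpolation=2))
for m in mark_of('wrist','lock_hole')[:2]: print(m,proj('wrist',LOCK,s))
E
```

```text
t: 13.48
tcp_pos: [0.5955, -0.0615, 0.1638]
tool_rot: [[-0.159, 0.816, 0.555], [0.987, 0.137, 0.081], [-0.01, 0.561, -0.828]]
wrist_force: [0.7, 0.2, -1.8]
grip_width: 0.0237
t 13.475 tcp [ 0.5955 -0.0615  0.1638] F [ 0.7  0.2 -1.8] w 0.0237
grip centre rel lock: s 15.47 y -145.59 n 36.89 mm
rot needed (tool, deg) [-0.86  0.66  0.01]
target delta tool share for same y [ 0.0029 -0.0994  0.2474]
[ 50.92547503  20.61263793 -52.81947394 124.23096907  45.8019958
  12.45741788 -28.1827454 ]
{'at': [285.7, 5.1], 'conf': 0.75} [287.34396324   5.18511088]
```

View pics/w6.png

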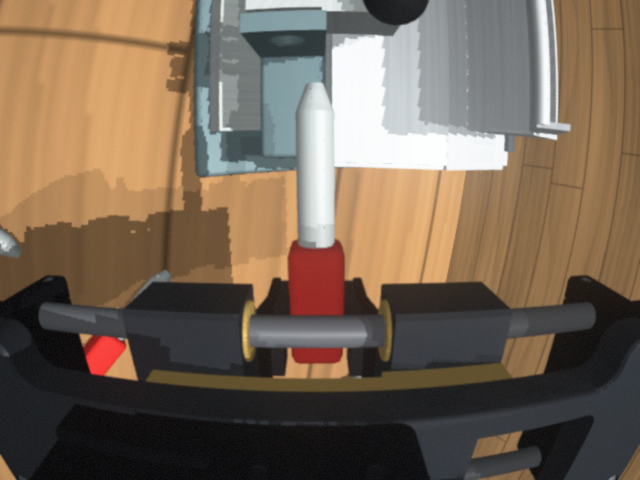

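View pics/s6.png

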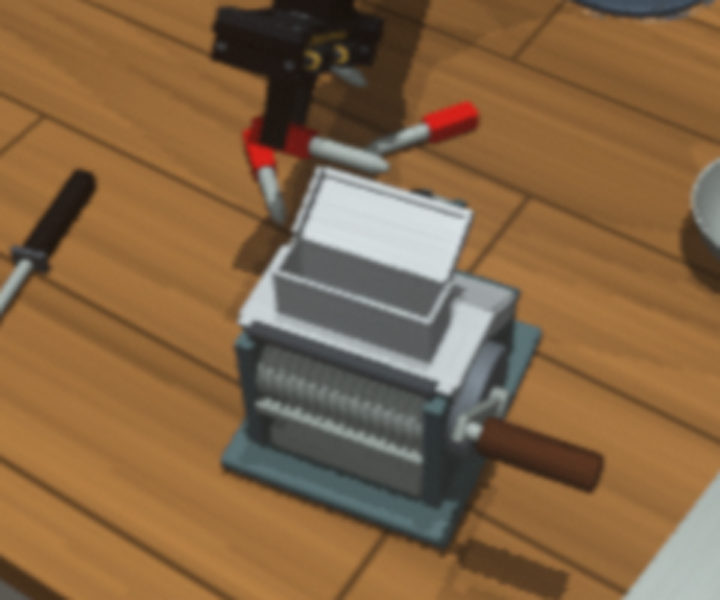

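```bash
python3 -m inch '{"xyz":[[0,0,0],[0,-0.03,0.05],[0,-0.03,0.05]],"delta_rot":[[0.13,0,0],[0,0,0],[0,0,0]],"gripper":[-1,-1,-1]}' 50
python3 - <<'E'
from rel import *
s=rep();print(s['joint_positions'])
E
```

```text
t: 14.0
tcp_pos: [0.5925, -0.0637, 0.1445]
tool_rot: [[-0.158, 0.869, 0.469], [0.987, 0.143, 0.067], [-0.009, 0.474, -0.881]]
wrist_force: [-0.2, 0.2, -2.6]
grip_width: 0.0235
t 14.0 tcp [ 0.5925 -0.0637  0.1445] F [-0.2  0.2 -2.6] w 0.0235
grip centre rel lock: s 2.28 y -147.29 n 22.99 mm
rot needed (tool, deg) [-6.72  0.64 -0.09]
target delta tool share for same y [0.0017 0.0028 0.1539]
[ 50.7921014   24.27088658 -55.08088441 121.52076802  44.69563367
  20.566717   -26.68249243]
```

```bash
python3 -m inch '{"xyz":[[0,0,0.05],[0,0,0.05],[0,0,0.05],[0,0,0]],"delta_rot":[[0,0.014,0],[0,0,0],[0,0,0],[0,0,0]],"gripper":[-1,-1,-1,-1]}' 50
python3 - <<'E'
from rel import *
s=rep();print(s['joint_positions'])
im=get_image('wrist');cv2.imwrite('pics/w7.png',im);cv2.imwrite('pics/w7c.png',cv2.resize(im[0:260,180:440],(600,600),interpolation=2))
for m in mark_of('wrist','lock_hole')[:2]: print(m,proj('wrist',LOCK,s))
E
```

```text
t: 14.5
tcp_pos: [0.6031, -0.0607, 0.1252]
tool_rot: [[-0.165, 0.869, 0.467], [0.986, 0.145, 0.08], [0.002, 0.473, -0.881]]
wrist_force: [0.7, -0.6, -2.5]
grip_width: 0.0236
t 14.5 tcp [ 0.6031 -0.0607  0.1252] F [ 0.7 -0.6 -2.5] w 0.0236
grip centre rel lock: s 0.22 y -146.11 n 0.92 mm
rot needed (tool, deg) [-6.74 -0.09 -0.03]
target delta tool share for same y [-0.     -0.0007  0.0062]
[ 47.09157224  26.24935849 -51.3139722  121.15116267  47.68450287
  18.78687399 -29.17510827]
```

View pics/w7c.png

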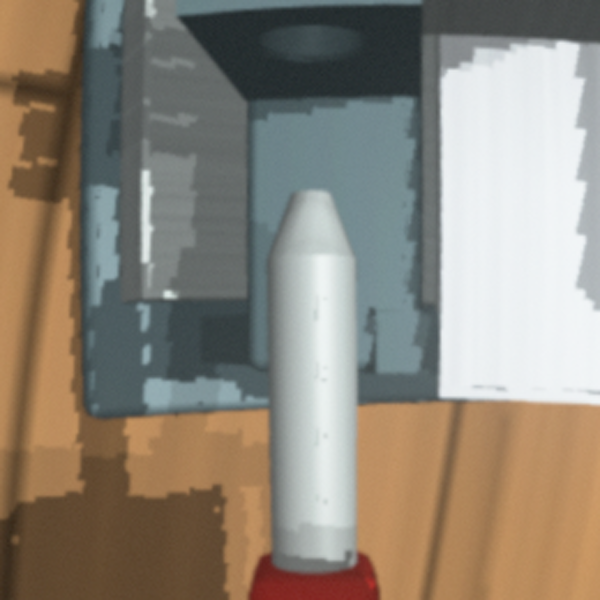

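```bash
python3 - <<'E'
from rel import *
s=read_state();S,y,N=M();im=cv2.imread('pics/w7.png')
big=cv2.resize(im[0:120,260:380],(600,600),interpolation=2)
def P(q): return (proj('wrist',q,s)-[260,0]+.5)*5
for r in [.00975]:
    pts=[P(LOCK-.0205*y+r*(np.cos(t)*S+np.sin(t)*N)) for t in np.linspace(0,6.28,24)]
    for a in pts: cv2.circle(big,tuple(int(v) for v in a),2,(0,0,255),-1)
R=s['tool_rot'];B=s['tcp_pos']+R@[0,0,-.0064]
for t in(.028,.05,.084,.096): 
    for rr in((-.008,.008) if t<.09 else (-.0035,.0035)): cv2.circle(big,tuple(int(v) for v in P(B+R@[t,rr,0])),3,(0,255,0),-1)
# cheek corners
for a,b in((-.02,.02),(.02,.02)):
  cv2.circle(big,tuple(int(v) for v in P(LOCK-.0205*y+a*S+b*N)),3,(255,0,0),-1)
cv2.imwrite('pics/w7o.png',big)
E
```

```text
(no output)
```

View pics/w7o.png

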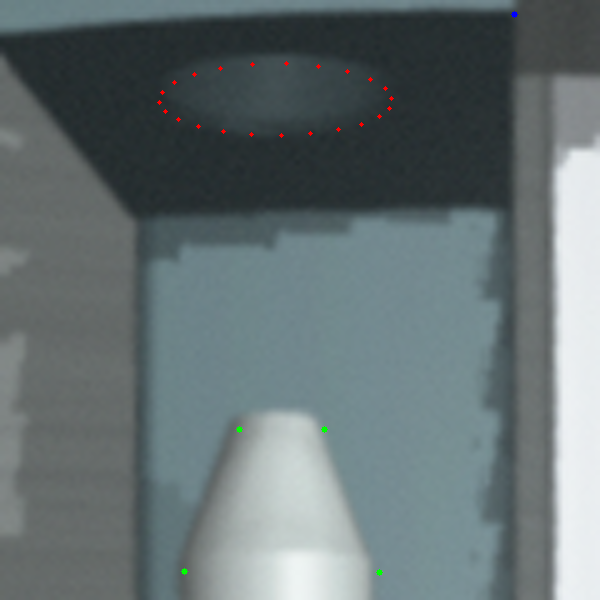

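```bash
python3 -m inch '{"xyz":[[0.1,0,0.006],[0.1,0,0],[0.05,0,0],[0.03,0,0],[0,0,0]],"delta_rot":[[0,0,0],[0,0,0],[0,0,0],[0,0,0],[0,0,0]],"gripper":[-1,-1,-1,-1,-1]}' 50
python3 - <<'E'
from rel import *
s=rep();print(s['joint_positions'],s['moment'])
im=get_image('wrist');cv2.imwrite('pics/w8c.png',cv2.resize(im[0:260,180:440],(600,600),interpolation=2))
E
```

```text
t: 15.22
tcp_pos: [0.5967, -0.0195, 0.1252]
tool_rot: [[-0.165, 0.868, 0.467], [0.986, 0.145, 0.079], [0.001, 0.474, -0.88]]
wrist_force: [0.2, -0.9, -3.8]
grip_width: 0.0239
t 15.225 tcp [ 0.5967 -0.0195  0.1252] F [ 0.2 -0.9 -3.8] w 0.0239
grip centre rel lock: s 0.58 y -104.42 n 0.59 mm
rot needed (tool, deg) [-6.7  -0.05 -0.04]
target delta tool share for same y [-0.     -0.0034  0.0044]
[ 39.9796117   23.89741662 -47.99149016 122.79186276  49.88487857
  17.67587884 -36.56297829] [-0.18575903  0.73083637  0.01081847]
```

View pics/w8c.png

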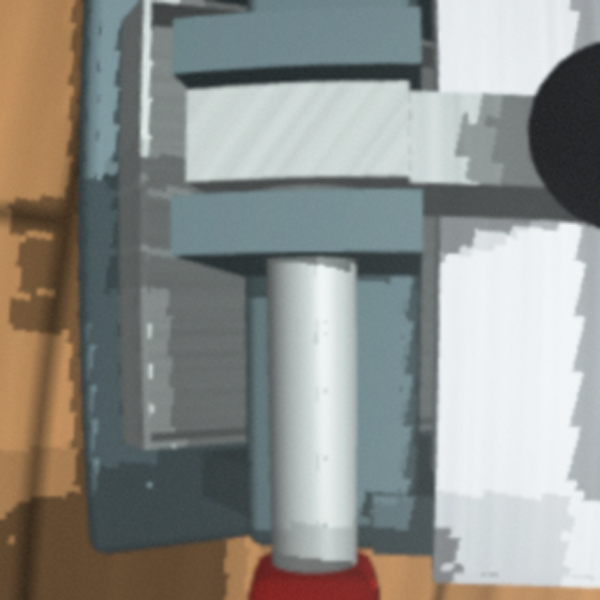

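```bash
python3 -m inch '{"xyz":[[0.06,-0.002,0.003],[0.06,0,0],[0.04,0,0],[0,0,0]],"delta_rot":[[0,0,0],[0,0,0],[0,0,0],[0,0,0]],"gripper":[-1,-1,-1,-1]}' 50
python3 -c "
from rel import *
s=rep();print(s['moment'])"
```

```text
t: 15.78
tcp_pos: [0.5925, 0.0053, 0.1247]
tool_rot: [[-0.167, 0.868, 0.467], [0.986, 0.146, 0.08], [0.001, 0.474, -0.88]]
wrist_force: [-0.4, -0.9, -3.2]
grip_width: 0.0236
t 15.775 tcp [0.5925 0.0053 0.1247] F [-0.4 -0.9 -3.2] w 0.0236
grip centre rel lock: s 0.28 y -79.36 n 0.21 mm
rot needed (tool, deg) [-6.7  -0.1   0.04]
target delta tool share for same y [-0.     -0.0017  0.0016]
[-0.21129047  0.7330663  -0.05056389]
```

```bash
python3 -m inch '{"xyz":[[0.06,0,0],[0.06,0,0],[0.04,0,0],[0.02,0,0],[0,0,0]],"delta_rot":[[0,0,0],[0,0,0],[0,0,0],[0,0,0],[0,0,0]],"gripper":[-1,-1,-1,-1,-1]}' 50
python3 -c "
from rel import *
s=rep();print(s['moment'],s['joint_positions'])"
```

```text
t: 16.4
tcp_pos: [0.5881, 0.0311, 0.1246]
tool_rot: [[-0.165, 0.869, 0.467], [0.986, 0.145, 0.079], [0.001, 0.474, -0.881]]
wrist_force: [-0.4, -0.3, -3.1]
grip_width: 0.0236
t 16.4 tcp [0.5881 0.0311 0.1246] F [-0.4 -0.3 -3.1] w 0.0236
grip centre rel lock: s 0.17 y -53.13 n 0.20 mm
rot needed (tool, deg) [-6.71 -0.07 -0.03]
target delta tool share for same y [-0.     -0.001   0.0014]
[-0.20148484  0.67478832 -0.03733459] [ 30.62876574  21.71028284 -43.89255328 124.25499447  53.26313632
  17.27483022 -46.28774818]
```

```bash
python3 -m inch '{"xyz":[[0.02,0,0],[0.015,0,0],[0.015,0,0],[0,0,0]],"delta_rot":[[0,0,0],[0,0,0],[0,0,0],[0,0,0]],"gripper":[-1,-1,-1,-1]}' 50
python3 - <<'E'
from rel import *
s=rep();print(s['moment'])
im=get_image('wrist');cv2.imwrite('pics/w9c.png',cv2.resize(im[60:320,180:440],(600,600),interpolation=2))
E
```

```text
t: 16.9
tcp_pos: [0.5873, 0.0352, 0.1246]
tool_rot: [[-0.16, 0.87, 0.467], [0.987, 0.142, 0.074], [-0.002, 0.473, -0.881]]
wrist_force: [-0.3, -6.2, -1.5]
grip_width: 0.0236
t 16.9 tcp [0.5873 0.0352 0.1246] F [-0.3 -6.2 -1.5] w 0.0236
grip centre rel lock: s 0.04 y -48.98 n 0.23 mm
rot needed (tool, deg) [-6.77  0.24 -0.18]
target delta tool share for same y [ 0.     -0.0001  0.0016]
[-1.14264724  0.45323955 -0.62568748]
```

View pics/w9c.png

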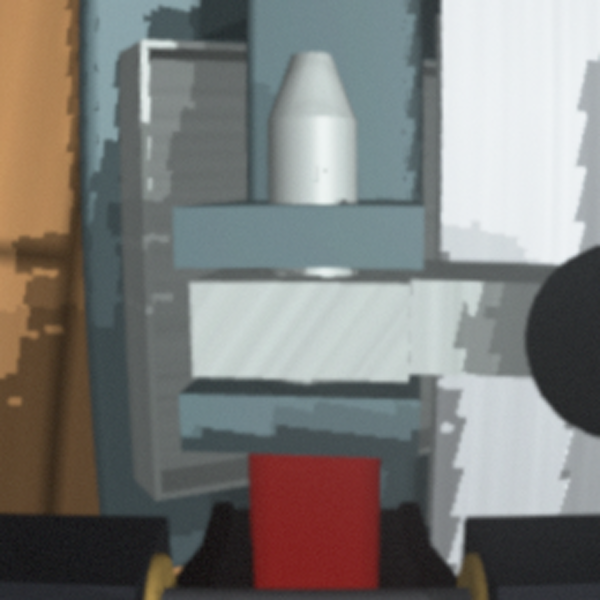

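```bash
python3 -m inch '{"xyz":[[0.015,0,0],[0.01,0,0],[0,0,0]],"delta_rot":[[0,0,0],[0,0,0],[0,0,0]],"gripper":[-1,-1,-1]}' 50
python3 -m inch '{"xyz":[[0,0,0],[0,0,0],[0,0,0]],"delta_rot":[[0,0,0],[0,0,0],[0,0,0]],"gripper":[-1,-0.2,-0.2]}' 20
python3 -c "
from rel import *
s=rep()"
```

```text
t: 17.32
tcp_pos: [0.5871, 0.0351, 0.1246]
tool_rot: [[-0.155, 0.871, 0.467], [0.988, 0.139, 0.068], [-0.006, 0.472, -0.882]]
wrist_force: [1.4, -12.5, 1.5]
grip_width: 0.0235
t: 17.7
tcp_pos: [0.5868, 0.0432, 0.1253]
tool_rot: [[-0.166, 0.868, 0.469], [0.986, 0.145, 0.081], [0.003, 0.476, -0.88]]
wrist_force: [-0.4, 1.4, 0.4]
grip_width: 0.033
t 17.7 tcp [0.5868 0.0432 0.1253] F [-0.4  1.4  0.4] w 0.033
grip centre rel lock: s 1.18 y -41.04 n 0.33 mm
rot needed (tool, deg) [-6.59 -0.16 -0.01]
target delta tool share for same y [-0.     -0.0075  0.0031]
```

```bash
python3 -m inch '{"xyz":[[-0.03,-0.005,0],[0,0,0],[0,0,-0.05],[0,0,-0.1],[0,0,-0.2]],"delta_rot":[[0,0,0],[0,0,0],[0,0,0],[0,0,0],[0,0,0]],"gripper":[0,0,0,0,0]}' 20
python3 -m inch '{"xyz":[[0,0,-0.2],[0,0,-0.2],[0,0,0]],"delta_rot":[[0,0,0],[0,0,0],[0,0,0]],"gripper":[0,0,0]}' 20
python3 - <<'E'
from rel import *
s=rep();print(s['joint_positions'])
im=get_image('wrist');cv2.imwrite('pics/w10.png',im)
for q in('pin_seat','lock_hole','pin_grip','cover_knob'):
    for m in mark_of('wrist',q)[:2]: print(q,m)
S,y,N=M();print(proj('wrist',LOCK,s),'tip',proj('wrist',LOCK+.0475*y,s),'grip',proj('wrist',LOCK-.0485*y,s),'knobshut',proj('wrist',LOCK+[.032*.986,.032*.165,.046],s))
E
```

```text
t: 18.32
tcp_pos: [0.5611, 0.0337, 0.1705]
tool_rot: [[-0.166, 0.869, 0.466], [0.986, 0.145, 0.08], [0.002, 0.473, -0.881]]
wrist_force: [1.1, 0.2, 1.5]
grip_width: 0.0437
t: 18.7
tcp_pos: [0.5343, 0.0269, 0.225]
tool_rot: [[-0.161, 0.868, 0.47], [0.987, 0.142, 0.076], [-0.001, 0.476, -0.879]]
wrist_force: [0.1, -0.4, 0.3]
grip_width: 0.0435
t 18.7 tcp [0.5343 0.0269 0.225 ] F [ 0.1 -0.4  0.3] w 0.0435
grip centre rel lock: s 13.65 y -48.41 n 113.25 mm
rot needed (tool, deg) [-6.55  0.17 -0.16]
target delta tool share for same y [ 0.0021 -0.0043  0.7605]
[ 61.16582641  11.16413776 -72.90110839 123.80481446  24.42104512
  25.98012927 -18.93079998]
pin_seat {'at': [314.8, 173.8], 'conf': 0.83}
pin_seat {'at': [77.3, 296.6], 'conf': 0.74}
lock_hole {'at': [314.7, 174.0], 'conf': 0.8}
lock_hole {'at': [312.5, 175.2], 'conf': 0.35}
pin_grip {'at': [313.7, 235.6], 'conf': 0.72}
pin_grip {'at': [33.8, 268.9], 'conf': 0.63}
cover_knob {'at': [388.2, 178.0], 'conf': 0.75}
[315.10721727 174.6134384 ] tip [314.95187003 109.1181379 ] grip [315.28886179 239.42174663] knobshut [390.32708571 178.71025902]
```

View pics/w10.png

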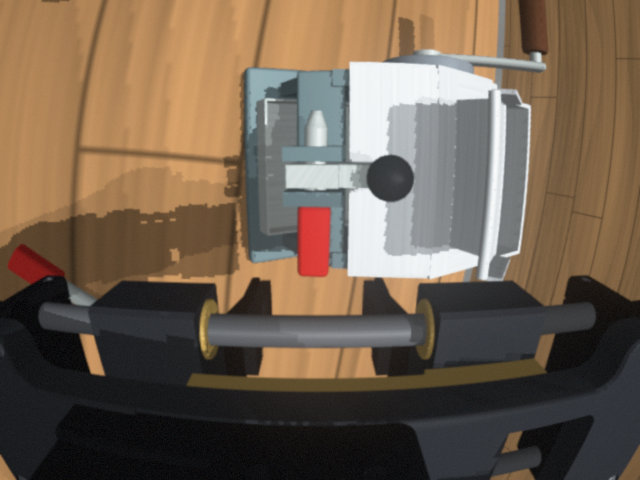

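```bash
python3 -m inch '{"xyz":[[0,0,0],[0,0,0]],"delta_rot":[[0,0,0],[0,0,0]],"gripper":[0,0]}' 20
python3 - <<'E'
from rel import *
s=rep();print(np.abs(s['joint_vel']).max())
print([proj('wrist',LOCK+.0475*M()[1],s)],mark_of('wrist','pin_seat')[:1] if get_image('wrist') is not None else 0)
print(job_done())
E
```

```text
t: 19.2
tcp_pos: [0.5337, 0.0293, 0.223]
tool_rot: [[-0.166, 0.869, 0.467], [0.986, 0.146, 0.08], [0.002, 0.474, -0.881]]
wrist_force: [-0.1, -0.5, 0.3]
grip_width: 0.0434
t 19.2 tcp [0.5337 0.0293 0.223 ] F [-0.1 -0.5  0.3] w 0.0434
grip centre rel lock: s 12.45 y -45.98 n 111.71 mm
rot needed (tool, deg) [-6.73 -0.14  0.01]
target delta tool share for same y [-0.0018  0.0049  0.7493]
0.577184531865473
[array([317.32452398, 113.11610788])] [{'at': [314.6, 179.2], 'conf': 0.64}]
the job is handed in; nothing more can be done
None
```

I shut the cover, pushed the lock pin fully home and let go of it. I handed the job in at about 19.3 s of the 61 s allowed; no verdict is reported.

**Cover:** I pressed the knob down along its arc until the tool stopped, at about 57 N and 0.191 m, where a shut cover puts the knob's top. In the last wrist picture the knob is within about 2 px of its shut position.

**Pin:** I took the right-most of the four red-gripped pins. It went in from the -y side until the grip stopped against the cheek. I then pushed a little further: the force rose to about 12 N and the grip did not move. Its centre read 49.0 mm from the lock's middle, against 48.5 mm when fully home.

**After letting go:** `pin_seat` and `lock_hole` showed within 1 px of each other in the wrist picture. The pin's tip stood clear of the far cheek, and the gripper was about 110 mm away with no force on the wrist.

**What differed from plan:**
- I leaned the gripper about 28° instead of 35°, because joint 6 was close to its limit.
- When the fingers opened, the tool jumped about 8 mm towards the cheek. The pin was unaffected.
- In the final reading, after the arm had settled a few mm, the network's `pin_seat` mark was not re-compared with the expected position.

I kept clear of the bowl, cleaver and honing steel, but did not measure their final positions.

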